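# Lock the condiment rack down for sea with the hex key

### The job

Lock the mess table's condiment rack for sea: take the T-handle hex key from its wooden block, feel its tip down into the recessed hex socket of the swivel lock until it is fully seated, and turn clockwise (seen from above) until the yellow dog has swung round over the rack's foot plate and meets its stop. Turn in quarter turns: after about the first quarter turn let go, leaving the key standing in the socket, and take a fresh grip before you go on. Then stand the key fully home in its block again, let go, and leave the bottles, mug and can where they are.

Things in the scene. Friction and masses are not known exactly. Their poses are not given: they have to be found in the camera images.
- key: T-handle hex key, loose, about 0.22 kg, standing upright in the wooden block at the start. Origin at the centre of its lower end, z up along the shank, x along its handle. Steel hexagonal shank 17 mm across flats, 19.6 mm across corners, from 6 to 110 mm above the lower end, with flats facing its own x axis and every 60 deg from it
- key_grip (a point): centre of the key's orange handle bar, 118 mm above its lower end; x along the bar, z up. The bar is 100 x 16 x 16 mm and centred on the shank, so the key is the same after a half turn
- key_tip (a point): centre of the key's lower end; axes as the key's. The lowest 6 mm are a round pilot cone, 12 mm wide at the end and 17 mm at its top: it enters the socket at any angle; the hexagon above it drops in only when turned to match
- socket (a point): centre of the socket's floor, on the lock's upright axis, 22 mm above the table; turns with the lock. Hex socket 18 mm across flats, 18 mm deep, flats facing this point's x axis and every 60 deg from it. The key enters when its x axis is within about 5 deg of this x axis plus a multiple of 60 deg. With the key seated the middle of its bar is 140 mm above the table
- lock_mouth (a point): centre of the top of the lock's round steel hub (52 mm wide), 52 mm above the table. A round counterbore 29 mm wide and 12 mm deep leads down from here to the flat rim of the hex socket, 40 mm above the table. A seated key has about 6 deg of play either way before it drives the lock
- lock (a joint): turn of the swivel lock in rad about its upright axis, growing clockwise seen from above; stop at 3.0, where its yellow dog lies over the rack's foot plate. Starts unlocked, at 0 to 0.5. Turns against a steady friction of about 0.12 N m and stays where left. The dog is an arm 24 mm wide reaching 76 mm from the axis, 24 to 34 mm above the table; nothing stands in its sweep
- dock: fixed dock of the lock and the condiment rack; origin at table level on the lock's axis. The foot plate (60 x 62 x 22 mm) is centred 72 mm along its own y axis, and the wooden rack (200 x 160 mm, 65 mm high) 180 mm along it
- block: fixed wooden block 75 x 75 x 60 mm in which the key stands; origin at table level under its centre. In the middle of its top a round hole 23 mm wide, 40 mm deep, its mouth chamfered by 3 mm
- block_floor (a point): centre of the floor of the block's hole, 20 mm above the table; with the key home its lower end is here and the middle of its bar 138 mm above the table
- ketchup_mid (a point): half-way up the red ketchup bottle, 145 mm high, 56 mm wide, standing in the rack
- jar_mid (a point): half-way up the amber jar with a green cap, 105 mm high, 68 mm wide, standing in the rack
- mug_mid (a point): half-way up the white mug, 90 mm high, 76 mm wide, on the table
- can_mid (a point): half-way up the drink can, 100 mm high, 62 mm wide, on the table
Mind the look-alikes: they are no part of the job. There is more than one size of the key; the job needs the middle-sized. There is more than one size of the block; the one meant has the size given above.

How it is judged:
By the outcome, as a careful person would: the job done as asked, in the order asked, and still so for the second after the job is handed in, with the robot touching nothing.
It also fails if it takes over 67 s, if anything falls off the work surface, if the arm or the gripper's body presses on something with over 40 N, if the wrist force passes 120 N, or if a joint passes its speed limit or range.

### The arm

A 6-joint arm with a two-finger parallel gripper is mounted at the origin on the work surface. World frame = base frame: x ahead of the robot, y to its left, z up, the work surface at z = 0. Lengths are in mm, angles in degrees, forces in N, time in s.
With the tool pointing down it reaches from about 300 to 850 mm from the base axis. Payload 4.2 kg.
Tool frame: the origin (TCP) lies at the very end of the fingers, on their centre line; the grasp point (between the pads) lies 19 mm behind it; x points along the fingers, z is the direction in which the jaws open and shut, and the axes are right-handed (so a half turn about x gives the same grasp; the last joint's range is limited). The gripper opens to 91 mm and grips with 3 to 60 N. Pads are 32 mm wide; open, the fingers measure 118 mm over their backs; the gripper's body (76 mm by 178 mm) begins 60 mm behind the grasp point.
Start: joints at [-74.656, 18.312, 89.639, -0, 72.044, -1.146], TCP at [163.213, -551.366, 213.976] pointing down, gripper open.
Joint ranges: [-177.97, 177.97], [-48.28, 115.42], [12.27, 149.76], [-77.06, 257.06], [2.81, 150.46], [-146.56, 146.56]. Speed limits (degrees/s): [147.25, 147.25, 180, 180, 180, 180].

### API

Orientations are given as [roll, pitch, yaw] about the fixed x, y, z axes, in that order (R = Rz(yaw) Ry(pitch) Rx(roll)).
In Python, from workcell import state, grab_frame, camera_info, env, search_frame, place_of gives the robot as it stands.
- The arm moves only by the tool drive_tool, never from a script. Its argument "plan" is a list of rows, each a list of 7 numbers: the turn, a rotation vector about the world's x, y, z in degrees, then the shift along the world's x, y, z in mm, then the finger opening in mm, from 0 to 91.2. In form: [[wx, wy, wz, dx, dy, dz, jaw], ...]. A call has 1 to 10 rows; each row is the pose to reach, as a shift and turn from the pose measured when the call began; what a row does not reach only later rows make up. A row lasts 1/8 s, in which the tool goes at most 62.5 mm and 10.7 degrees, less where a joint would pass 70% of its speed; a pose out of reach is approached as far as the arm can. A call with a gripper value outside its range is refused whole. The fingers move at their own pace and stop on an object; "grip_force" is the grip in N (left out, the last holds). Time passes only in rows, so rows that repeat a pose let the fingers close. It gives the time, the measured TCP pose, the force and the opening at its end, in the units of the state.
- state(): the state, without advancing time (a new reading comes with each control period).
- grab_frame(name): name is "scene" or "top"; returns the picture (480x640x3 uint8, red, green, blue); there is no depth.
- camera_info(name): a dict with "intrinsics" (3x3 intrinsics, pixels), "k1" (the pictures are not rectified: a ray, as slopes to the right and down, at radius r is drawn at 1 + k1 r^2 times it, then the intrinsics apply), "origin" and "orientation" of the camera in the world. Camera axes: x right, y down, z forward; pixel columns grow to the right and rows downward; lengths in mm; the calibration is good to about 2 mm. A picture is of the moment at which its call begins. camera_info takes no time and is no camera call.
- env.job_done(): hands the job in, once; it reports no verdict.
Trained networks look in the newest picture that a camera, given by its name, has taken for a name from the list of things; names that differ only in an ending like _2 or _b are one class to them, and where a whole thing is asked for, a point or a joint stands for the part that bears it (a point fixed in the world has none). Each returns a list of dicts, best first, with "p" (0 to 1); they miss things now and then, are a little off and sometimes report something else, mostly with a low value. They report only what shows in the picture. A call takes as long as a camera call. They do not tell look-alikes from the thing itself.
- search_frame(camera, label): "rect" ([left, top, right, bottom] as shares, 0 to 1, of the picture: columns of its width, rows of its height, round what is visible of it).
- place_of(camera, label): "location" ([column, row] as shares, 0 to 1, of the picture: columns of its width, rows of its height: a listed point, or the origin of a listed thing).
The state is a dict: "time_s": time; "qpos": joint angles; "qvel": joint speeds; "effort": joint torques, N m; "ee_pos": TCP position; "ee_rot": TCP orientation; "force": force on the tool from outside, world axes, zero at the start; "torque": the same for the moment, N m; "gripper_width": finger opening in mm.
Only numpy, scipy, OpenCV 4.12 (cv2) and the standard library are available. Lean on these libraries where they do the work, as an engineer would, in place of code of your own. Each camera call takes 0.05 s, during which the arm holds its last target. There are 200 camera calls.

## Working session

There is one attempt and no reset: what is moved stays moved. The work goes in short steps, Python scripts to look and compute and a tool call to move; the robot and the scene stay as the last step left them, time stands still between calls to the robot, and variables do not carry over. Pictures are saved under pics/ and viewed, about 8 in all and at most 12, crops included, and the job is handed in when it is done.

Besides the shell and the picture viewer there is one more tool, called after "Emit:" as name([rows], argument=value, ...), one row to a line, values as JSON. drive_tool: Moves the arm, as the interface text tells. Its arguments: {"type":"object","properties":{"plan":{"type":"array"},"grip_force":{"type":"number"}},"required":["plan"]}

```bash
mkdir -p pics; ls
cat > h.py <<'E'
import numpy as np,cv2,json
from workcell import state,grab_frame,camera_info,env,search_frame,place_of
from scipy.spatial.transform import Rotation as R
def cam(n):
    c=camera_info(n); o=c["orientation"]
    o=np.array(o,float)
    Rm=o if o.shape==(3,3) else R.from_euler('xyz',o,degrees=True).as_matrix()
    return np.array(c["intrinsics"],float),c["k1"],np.array(c["origin"],float),Rm
def ray(n,u,v):
    K,k,o,Rm=cam(n); d=np.linalg.inv(K)@[u,v,1]; x=d[:2].copy()
    for _ in range(20): x=d[:2]/(1+k*(x@x))
    r=Rm@np.array([x[0],x[1],1]); return o,r
def onz(n,u,v,z):
    o,r=ray(n,u,v); return o+r*(z-o[2])/r[2]
def proj(n,p):
    K,k,o,Rm=cam(n); q=Rm.T@(np.array(p,float)-o); x=q[:2]/q[2]; x=x*(1+k*(x@x)); return (K@[x[0],x[1],1])[:2]
def tri(a,b):
    (o1,r1),(o2,r2)=ray("scene",*a),ray("top",*b)
    s=np.linalg.lstsq(np.c_[r1,-r2],o2-o1,rcond=None)[0]
    p,q=o1+s[0]*r1,o2+s[1]*r2
    return (p+q)/2,np.linalg.norm(p-q)
E
python3 - <<'E'
from h import *
print(camera_info("scene"),camera_info("top"))
for n in("scene","top"):
    cv2.imwrite(f"pics/{n}0.png",grab_frame(n)[:,:,::-1])
    for l in("key_grip","lock_mouth","block","block_floor","key","dock","socket"):
        print(n,l,[(np.round([d["location"][0]*640,d["location"][1]*480],1).tolist(),round(d["p"],2)) for d in place_of(n,l)])
    for l in ("key","block","lock"):
        print(n,l,'rect',[(np.round(np.array(d["rect"])*[640,480,640,480]).tolist(),round(d["p"],2)) for d in search_frame(n,l)])
print(state())
E
```

```text
pics
{'intrinsics': array([[579.37418533,   0.        , 315.64741533],
       [  0.        , 579.37418533, 239.47530541],
       [  0.        ,   0.        ,   1.        ]]), 'k1': -0.14523112788992065, 'origin': array([1131.29062305, -474.70568878, 1070.21102518]), 'orientation': array([-146.40510386,    0.78978754,   53.47086675])} {'intrinsics': array([[468.30550643,   0.        , 319.84401014],
       [  0.        , 468.30550643, 235.83176887],
       [  0.        ,   0.        ,   1.        ]]), 'k1': -0.1053198670504136, 'origin': array([ 407.04934763,  -99.54818295, 1106.59114826]), 'orientation': array([-169.80108475,    2.00354075,  -91.08300767])}
scene key_grip [([258.3, 221.8], 0.9), ([226.4, 174.0], 0.9), ([248.1, 295.0], 0.52)]
scene lock_mouth [([333.7, 185.5], 0.77)]
scene block [([328.3, 278.5], 0.94), ([262.6, 257.0], 0.59)]
scene block_floor [([322.9, 275.4], 0.93), ([260.2, 253.8], 0.64)]
scene key [([238.3, 216.6], 0.9), ([252.2, 315.0], 0.86)]
scene dock [([330.2, 200.1], 0.93), ([263.5, 256.0], 0.49)]
scene socket [([331.1, 193.7], 0.77)]
scene key rect [([221.
[... 1114 characters left out ...]
13.0, 302.0], 0.74), ([167.0, 268.0, 213.0, 296.0], 0.32)]
{'time_s': 1.1, 'qpos': array([-7.46568021e+01,  1.83121708e+01,  8.96378551e+01,  1.75863484e-03,
        7.20446478e+01, -1.14525900e+00]), 'qvel': array([0.05862654, 0.04230878, 0.11747867, 0.08106459, 0.08346718,
       0.03632892]), 'effort': array([ 9.38259655e-04, -4.12367678e+01, -2.32234883e+01,  7.28820870e-02,
        3.76965094e-02, -5.09725936e-06]), 'ee_pos': array([ 163.22028277, -551.37153151,  213.9809805 ]), 'ee_rot': array([ 16.29286617,  89.99441718, -57.21921899]), 'force': array([-0.16467565,  0.52740781, -0.19215515]), 'torque': array([ 0.05365319, -0.01143355, -0.01312332]), 'gripper_width': 91.36325358348287}
```

Run:
```python
import cv2
a=cv2.imread("pics/scene0.png")[90:370,180:420]; b=cv2.imread("pics/top0.png")[170:390,150:450]
cv2.imwrite("pics/a.png",cv2.resize(a,None,fx=2.1,fy=2.1,interpolation=3)); cv2.imwrite("pics/b.png",cv2.resize(b,None,fx=2.6,fy=2.6,interpolation=3))
```

```text
(no output)
```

View pics/a.png

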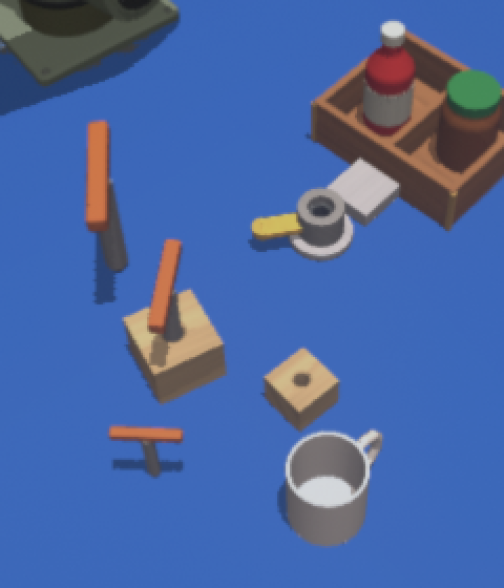

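View pics/b.png

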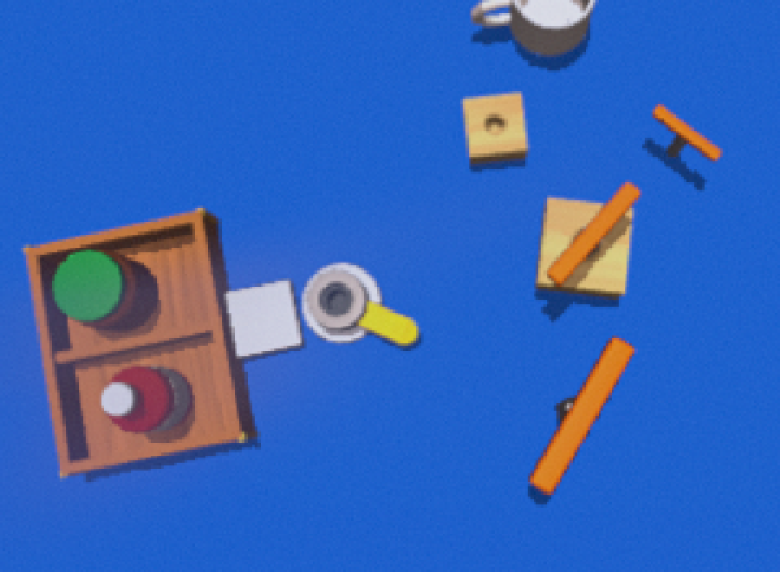

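Crop a (scene) shows the mid key standing in the large block (full-picture about 260,240), the big key free-standing at (230,180), the small key at (248,300), and the lock hub at (332,190). Crop b (top) shows the key bar over the block at (378,260), the hub at (280,285), the dog pointing lower right and the plate to the left. Next I measure them precisely.

```bash
cat > m.py <<'E'
from h import *
def bar(img,n,z,box):
    hsv=cv2.cvtColor(img,cv2.COLOR_BGR2HSV); m=cv2.inRange(hsv,(3,150,120),(14,255,255)) 
    x0,y0,x1,y1=box; mm=np.zeros_like(m); mm[y0:y1,x0:x1]=m[y0:y1,x0:x1]
    c=max(cv2.findContours(mm,cv2.RETR_EXTERNAL,cv2.CHAIN_APPROX_NONE)[0],key=cv2.contourArea)
    P=np.array([onz(n,u,v,z)[:2] for u,v in c[:,0]],np.float32)
    return P
def fit(P):
    (cx,cy),(w,h),a=cv2.minAreaRect(P); b=cv2.boxPoints(((cx,cy),(w,h),a)); e=[b[1]-b[0],b[2]-b[1]]; e=max(e,key=np.linalg.norm)
    return np.round([cx,cy,w,h,np.degrees(np.arctan2(e[1],e[0]))%180],1)
E
python3 - <<'E'
from m import *
t=cv2.imread("pics/top0.png"); s=cv2.imread("pics/scene0.png")
print("bar top",fit(bar(t,"top",146,(355,230,405,285))),"scene",fit(bar(s,"scene",146,(245,200,270,250))))
print("bigbar z",fit(bar(t,"top",146,(350,290,400,365))))
print("tri grip",tri((258.3,221.8),(378,260)))
# block top
hsv=cv2.cvtColor(t,cv2.COLOR_BGR2HSV)
print('hsv block',hsv[250,362],'bar',hsv[255,383],'dog',hsv[293,300],'plate',hsv[290,250],'hub',hsv[283,271],'disc', hsv[300,281])
m=cv2.inRange(hsv,(14,60,100),(26,190,255)); mm=np.zeros_like(m); mm[240:290,350:400]=m[240:290,350:400]
P=np.vstack([c[:,0] for c in cv2.findContours(mm,0,1)[0]]); print("block",fit(np.array([onz("top",u,v,60)[:2] for u,v in P],np.float32)))
y=cv2.inRange(hsv,(22,190,120),(36,255,255)); ys,xs=np.nonzero(y[265:320,265:320]); Q=np.array([onz("top",u+265,v+265,34)[:2] for u,v in zip(xs,ys)],np.float32); print("dog",fit(Q))
print("lock mouth",tri((333.7,185.5),(279.5,285)), onz("top",279.5,285,52),onz("scene",333.7,185.5,52))
print("block_floor",onz("top",372.6,266.9,20),onz("scene",260.2,253.8,20))
C=[cv2.resize(t[y:y+50,x:x+60],(600,500),interpolation=cv2.INTER_CUBIC) for y,x in((260,250),)]
s2=cv2.resize(s[165:215,300:360],(600,500),interpolation=cv2.INTER_CUBIC)
cv2.imwrite("pics/c.png",cv2.resize(np.hstack([C[0],s2]),(800,333)))
E
```

```text
bar top [ 528.1 -187.6   16.9   97.9  137.2] scene [ 533.4 -188.    12.5   94.8  136.6]
bigbar z [ 387.3 -173.6   20.3  130.   147.4]
tri grip (array([ 527.95997422, -186.29156956,  145.79629177]), np.float64(4.264183023943541))
hsv block [ 18 113 215] bar [ 15 210 219] dog [ 29 188 213] plate [116  24 221] hub [162  17 190] disc [114  23 224]
block [ 527.9 -187.5   74.4   75.1  172.1]
dog [465.8 -17.7  44.1  18.3  62.6]
lock mouth (array([488.48887354,  29.75892527,  57.17593337]), np.float64(7.577354253237611)) [487.06379056  27.01294158  52.        ] [486.65306111  35.92447243  52.        ]
block_floor [ 526.83247782 -186.60563813   20.        ] [ 519.95748062 -188.07850171   20.        ]
```

View pics/c.png

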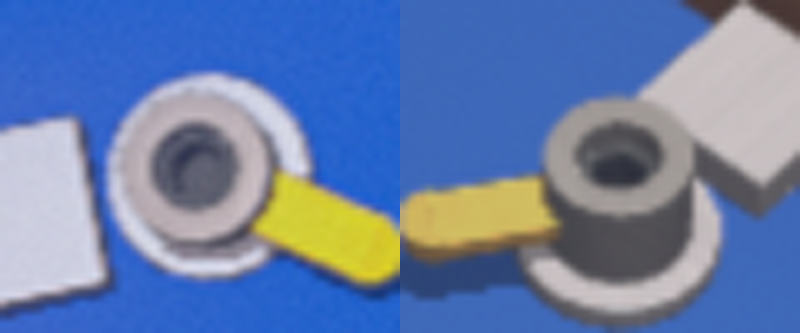

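Crop c shows the hub ring's centre at about (279.5,285) in the top picture and (332.8,188.2) in the scene picture. The dog points away from the plate, and the hex is too small to read. I refine these next.

Run:
```python
from m import *
t=cv2.imread("pics/top0.png"); s=cv2.imread("pics/scene0.png")
print(onz("top",279.2,284.6,52),onz("scene",332.5,187.9,52))
# hub ring fits: sub-pixel: project circle, score gradient contrast
from scipy.optimize import minimize
def score(n,img,x,y,z,r):
    g=cv2.GaussianBlur(img[:,:,2].astype(np.float32),(0,0),.8); a=np.linspace(0,2*np.pi,90)
    f=lambda rr:cv2.remap(g,*[np.array([[proj(n,(x+rr*np.cos(b),y+rr*np.sin(b),z))[i] for b in a]],np.float32) for i in(0,1)],cv2.INTER_LINEAR).mean()
    return f(r-2.5)-f(r+2.5)
for n,i in(("top",t),("scene",s)):
    sc=[(-score(n,i,x,y,52,14.5),x,y) for x in np.arange(480,495,1.) for y in np.arange(20,40,1.)]
    sc.sort(reverse=False); sc2=sorted(sc,reverse=True); print(n,"bore",sc2[0] if 0 else sc[0],sc[1])
    sc=[((score(n,i,x,y,52,14.5)),x,y) for x in np.arange(480,495,1.) for y in np.arange(20,40,1.)]; print(n,min(sc),sorted(sc)[:4])
hsv=cv2.cvtColor(t,cv2.COLOR_BGR2HSV)
m=cv2.inRange(hsv,(0,0,185),(180,60,255)); mm=np.zeros_like(m); mm[270:312,235:266]=m[270:312,235:266]
c=max(cv2.findContours(mm,0,1)[0],key=cv2.contourArea); P=np.array([onz("top",u,v,22)[:2] for u,v in c[:,0]],np.float32); print("plate",fit(P))
y=cv2.inRange(hsv,(22,150,110),(36,255,255)); ys,xs=np.nonzero(y[265:320,265:320]); Q=np.array([onz("top",u+265,v+265,34)[:2] for u,v in zip(xs,ys)],np.float32); print("dog",fit(Q),Q.mean(0))
```

```text
[487.98017147  27.68893265  52.        ] [490.50726391  29.56409882  52.        ]Traceback (most recent call last):
  File "<stdin>", line 11, in <module>
  File "<stdin>", line 9, in score
  File "<stdin>", line 8, in <lambda>
  File "h.py", line 16, in proj
    K,k,o,Rm=cam(n); q=Rm.T@(np.array(p,float)-o); x=q[:2]/q[2]; x=x*(1+k*(x@x)); return (K@[x[0],x[1],1])[:2]
             ~~~^^^
  File "h.py", line 5, in cam
    c=camera_info(n); o=c["orientation"]
ValueError: time passes only in moves, steps and waits
```

```bash
sed -i 's/^def cam(n)/from functools import lru_cache\n@lru_cache\ndef cam(n)/' h.py
python3 - <<'E'
from m import *
t=cv2.imread("pics/top0.png"); s=cv2.imread("pics/scene0.png")
def score(n,img,x,y,z,r):
    g=cv2.GaussianBlur(img[:,:,2].astype(np.float32),(0,0),.8); a=np.linspace(0,2*np.pi,48)
    f=lambda rr:cv2.remap(g,*[np.array([[proj(n,(x+rr*np.cos(b),y+rr*np.sin(b),z))[i] for b in a]],np.float32) for i in(0,1)],cv2.INTER_LINEAR).mean()
    return f(r-2.5)-f(r+2.5)
for n,i in(("top",t),("scene",s)):
  sc=[(score(n,i,x,y,52,14.5),x,y) for x in np.arange(482,496,1.) for y in np.arange(22,38,1.)]; print(n,sorted(sc)[:4])
hsv=cv2.cvtColor(t,cv2.COLOR_BGR2HSV)
m=cv2.inRange(hsv,(0,0,185),(180,60,255)); mm=np.zeros_like(m); mm[270:312,235:266]=m[270:312,235:266]
c=max(cv2.findContours(mm,0,1)[0],key=cv2.contourArea); P=np.array([onz("top",u,v,22)[:2] for u,v in c[:,0]],np.float32); print("plate",fit(P))
y=cv2.inRange(hsv,(22,150,110),(36,255,255)); ys,xs=np.nonzero(y[265:320,265:320]); Q=np.array([onz("top",u+265,v+265,34)[:2] for u,v in zip(xs,ys)],np.float32); print("dog",fit(Q),Q.mean(0))
print(state()["time_s"])
E
```

```text
top [(np.float32(-69.134865), np.float64(488.0), np.float64(29.0)), (np.float32(-68.28679), np.float64(488.0), np.float64(28.0)), (np.float32(-67.26389), np.float64(489.0), np.float64(29.0)), (np.float32(-66.75526), np.float64(487.0), np.float64(29.0))]
scene [(np.float32(-54.955772), np.float64(490.0), np.float64(30.0)), (np.float32(-54.805405), np.float64(490.0), np.float64(29.0)), (np.float32(-54.659348), np.float64(491.0), np.float64(30.0)), (np.float32(-54.41964), np.float64(491.0), np.float64(29.0))]
plate [474.6  98.3  58.4  56.8  11.4]
dog [466.  -15.9  49.5  20.9  64.6] [466.30258  -15.360034]
1.1
```

Measured: key axis (528,-187.5) with the bar at 137°, lock axis about (489,29), dog at about 244° and plate at about 102°. That leaves about 143° to turn clockwise. I'll grip only the bar (TCP z about 131.5), so the fingertips stay above the wider shank.

Emit:
drive_tool([
  [0,0,10,36,36,0,91],
  [0,0,20,73,73,0,91],
  [0,0,30,109,109,0,91],
  [0,0,40,146,146,0,91],
  [0,0,50,182,182,0,91],
  [0,0,60,219,218,0,91],
  [0,0,70,255,255,0,91],
  [0,0,80,292,291,0,91],
  [0,0,90,328,328,0,91],
  [0,0,100,364.8,363.9,0,91],
])

```text
time_s: 2.35
ee_pos: [529.1, -186.1, 214.1]
ee_rot: [-55.7, 90.0, -28.8]
force: [0.8, -0.6, 0.3]
gripper_width: 91.0
```

Emit:
drive_tool([
  [0,0,10,0,0,0,60],
  [0,0,20,0,0,0,50],
  [0,0,20.5,0,0,0,50],
])

```text
time_s: 2.72
ee_pos: [529.2, -185.9, 214.1]
ee_rot: [-52.8, 90.0, -5.5]
force: [-0.8, 0.7, 0.3]
gripper_width: 64.1
```

Emit:
drive_tool([
  [0,0,0,-1.2,-1.6,-20,50],
  [0,0,0,-1.2,-1.6,-45,45],
  [0,0,0,-1.2,-1.6,-65,45],
  [0,0,0,-1.2,-1.6,-78,45],
  [0,0,0,-1.2,-1.6,-82.5,45],
  [0,0,0,-1.2,-1.6,-82.5,45],
])

```text
time_s: 3.48
ee_pos: [528.2, -187.7, 131.8]
ee_rot: [-61.6, 89.9, -14.4]
force: [-0.2, 0.3, -0.8]
gripper_width: 45.2
```

Run:
```python
from m import *
print(state()["ee_pos"],state()["force"],state()["gripper_width"])
t=grab_frame("top")[:,:,::-1]; s=grab_frame("scene")[:,:,::-1]
cv2.imwrite("pics/d.png",np.hstack([cv2.resize(t[190:330,310:450],(400,400)),cv2.resize(s[160:300,190:330],(400,400))]))
```

```text
[ 528.21740798 -187.66779504  131.84431854] [-0.16379028  0.29268312 -0.81026433] 45.160817421268355
```

View pics/d.png

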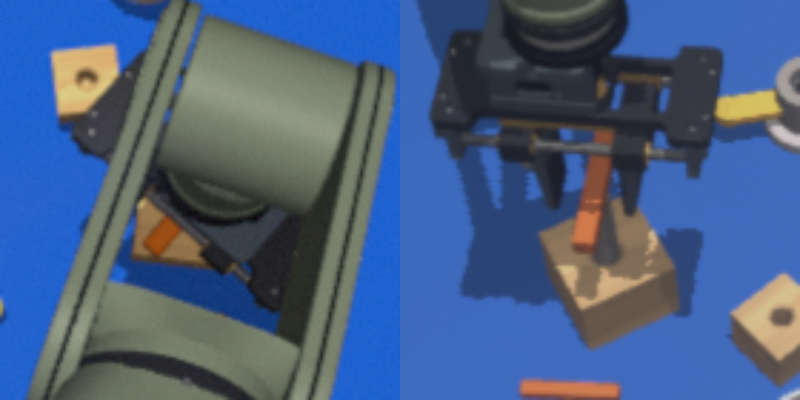

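The picture shows the fingers straddling the bar around the shank, so I close, then lift.

Emit:
drive_tool([
  [0,0,0,0,0,0,30],
  [0,0,0,0,0,0,10],
  [0,0,0,0,0,0,10],
  [0,0,0,0,0,0,10],
  [0,0,0,0,0,0,10],
  [0,0,0,0,0,0,10],
  [0,0,0,0,0,0,10],
], grip_force=35)

```text
time_s: 4.45
ee_pos: [528.7, -187.7, 132.5]
ee_rot: [-62.0, 89.9, -14.8]
force: [-0.1, -0.1, 1.1]
gripper_width: 15.6
```

Emit:
drive_tool([
  [0,0,0,0,0,5,10],
  [0,0,0,0,0,15,10],
  [0,0,0,0,0,28,10],
  [0,0,0,0,0,41,10],
  [0,0,0,0,0,55,10],
  [0,0,0,0,0,70,10],
  [0,0,0,0,0,70,10],
])

```text
time_s: 5.32
ee_pos: [529.5, -188.0, 204.2]
ee_rot: [-65.5, 89.7, -18.3]
force: [0.6, 0.4, -2.5]
gripper_width: 15.7
```

Emit:
drive_tool([
  [0,0,-2,-6,30,0,10],
  [0,0,-4,-12,65,0,10],
  [0,0,-6,-20,105,0,10],
  [0,0,-8,-28,145,0,10],
  [0,0,-10,-34,180,0,10],
  [0,0,-12,-38,205,0,10],
  [0,0,-13,-40.5,217,0,10],
  [0,0,-13,-40.5,217,0,10],
  [0,0,-13,-40.5,217,0,10],
])

```text
time_s: 6.45
ee_pos: [489.0, 28.5, 204.0]
ee_rot: [-71.4, 89.7, -37.1]
force: [0.8, -1.0, -1.7]
gripper_width: 15.7
```

Run:
```python
from m import *
x=state(); print(x["ee_pos"],x["ee_rot"],x["force"],x["qpos"])
t=grab_frame("top")[:,:,::-1]; s=grab_frame("scene")[:,:,::-1]
cv2.imwrite("pics/e.png",np.hstack([cv2.resize(t[210:350,210:350],(400,400)),cv2.resize(s[90:230,260:400],(400,400))]))
```

```text
[488.9796774   28.48723204 204.00499469] [-71.35249621  89.67806773 -37.10975119] [ 0.77439778 -0.99385229 -1.66071444] [  2.12843769  10.91673847 101.41071324  -0.22053674  67.42335373
 -32.03008183]
```

View pics/e.png

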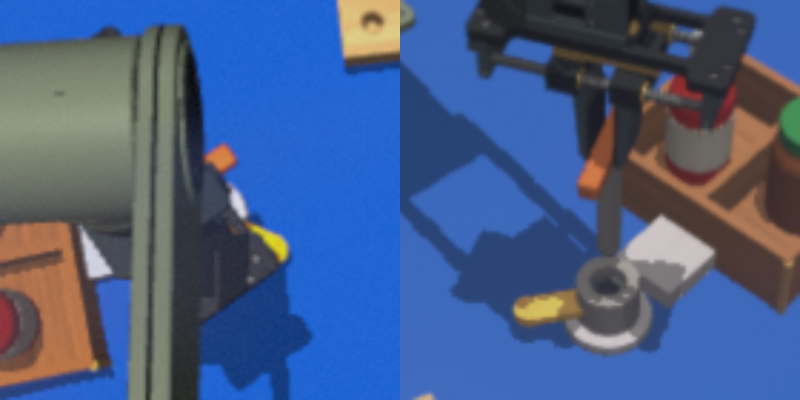

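The picture shows the key hanging vertically with its tip over the hub (scene about 333,178), and the bottles are clear. Now I descend and feel.

Emit:
drive_tool([
  [0,0,0,0,0.5,-12,10],
  [0,0,0,0,0.5,-26,10],
  [0,0,0,0,0.5,-40,10],
  [0,0,0,0,0.5,-48,10],
  [0,0,0,0,0.5,-52,10],
  [0,0,0,0,0.5,-54,10],
  [0,0,0,0,0.5,-56,10],
  [0,0,0,0,0.5,-56,10],
])

```text
time_s: 7.55
ee_pos: [488.8, 29.0, 148.1]
ee_rot: [-70.1, 89.7, -35.9]
force: [-2.0, 0.9, -2.0]
gripper_width: 16.1
```

Emit:
drive_tool([
  [0,0,0,0,0,-1,10],
  [0,0,0,0,0,-2,10],
  [0,0,0,0,0,-3,10],
  [0,0,0,0,0,-4,10],
  [0,0,0,0,0,-4,10],
])

```text
time_s: 8.18
ee_pos: [489.1, 29.2, 145.9]
ee_rot: [-57.2, 89.7, -23.1]
force: [-3.8, 0.6, 11.3]
gripper_width: 15.9
```

It rests on the rim (TCP 145.9, 11 N up), so this angle doesn't match. I press lightly and turn to feel for it.

Emit:
drive_tool([
  [0,0,2,0,0,-2,10],
  [0,0,4,0,0,-2.5,10],
  [0,0,6,0,0,-2.5,10],
  [0,0,8,0,0,-2.5,10],
  [0,0,10,0,0,-2.5,10],
])

```text
time_s: 8.8
ee_pos: [489.3, 29.2, 145.6]
ee_rot: [-55.1, 89.6, -10.9]
force: [-5.8, 0.8, 14.1]
gripper_width: 16.1
```

Emit:
drive_tool([
  [0,0,2,0,0,-2,10],
  [0,0,4,0,0,-2,10],
  [0,0,6,0,0,-2,10],
  [0,0,8,0,0,-2,10],
  [0,0,10,0,0,-2,10],
  [0,0,12,0,0,-2,10],
])

```text
time_s: 9.55
ee_pos: [489.3, 29.2, 145.6]
ee_rot: [-55.6, 89.5, 0.7]
force: [-4.5, 1.0, 13.5]
gripper_width: 15.4
```

Emit:
drive_tool([
  [0,0.5,2,0,0,-2,10],
  [0,0.5,4,0,0,-2,10],
  [0,0.5,6,0,0,-2,10],
  [0,0.5,8,0,0,-2,10],
  [0,0.5,10,0,0,-2,10],
  [0,0.5,12,0,0,-2,10],
])

```text
time_s: 10.3
ee_pos: [489.1, 29.4, 143.4]
ee_rot: [50.0, 89.9, 118.4]
force: [-2.0, 1.4, -1.1]
gripper_width: 15.6
```

It dropped in at bar angle about 158°, with z still falling and no resistance. I follow it down to the seat.

Emit:
drive_tool([
  [0,0,0,0,0,-2,10],
  [0,0,0,0,0,-4,10],
  [0,0,0,0,0,-6,10],
  [0,0,0,0,0,-8,10],
  [0,0,0,0,0,-9.5,10],
  [0,0,0,0,0,-10.5,10],
  [0,0,0,0,0,-10.5,10],
])

```text
time_s: 11.18
ee_pos: [489.4, 29.4, 134.3]
ee_rot: [3.1, 89.9, 71.5]
force: [-4.6, 1.7, 8.6]
gripper_width: 15.6
```

Seated: z is 134.3 as predicted, with firm contact. Now the first quarter turn clockwise.

Emit:
drive_tool([
  [0,0,-4,-0.3,0,0.5,10],
  [0,0,-9,-0.3,0,0.5,10],
  [0,0,-15,-0.3,0,0.5,10],
  [0,0,-21,-0.3,0,0.5,10],
  [0,0,-27,-0.3,0,0.5,10],
  [0,0,-33,-0.3,0,0.5,10],
  [0,0,-39,-0.3,0,0.5,10],
  [0,0,-45,-0.3,0,0.5,10],
  [0,0,-48,-0.3,0,0.5,10],
])

```text
time_s: 12.3
ee_pos: [488.9, 29.3, 134.8]
ee_rot: [-9.4, 89.9, 10.9]
force: [-2.4, 0.9, 0.5]
gripper_width: 15.7
```

Run:
```python
from m import *
x=state(); print(x["ee_pos"],x["ee_rot"],x["force"],x["torque"],x["qpos"])
```

```text
[488.87372543  29.25808207 134.83806973] [-9.39185721 89.94115975 10.91027272] [-2.42250683  0.91062776  0.45556477] [0.3175539  0.55617728 0.11255083] [ 2.07324053e+00  1.45929870e+01  1.07434211e+02  1.06688943e-02
  5.79146605e+01 -1.82345519e+01]
```

Emit:
drive_tool([
  [0,0,-6,0,0,-0.3,10],
  [0,0,-12,0,0,-0.3,10],
  [0,0,-18,0,0,-0.3,10],
  [0,0,-24,0,0,-0.3,10],
  [0,0,-30,0,0,-0.3,10],
  [0,0,-36,0,0,-0.3,10],
  [0,0,-42,0,0,-0.3,10],
  [0,0,-45,0,0,-0.3,10],
  [0,0,-45,0,0,-0.3,10],
])

```text
time_s: 13.42
ee_pos: [488.6, 29.0, 134.8]
ee_rot: [-43.0, 89.9, -67.6]
force: [-3.3, 0.9, 2.5]
gripper_width: 15.6
```

Emit:
drive_tool([
  [0,0,0,0,0,0,25],
  [0,0,0,0,0,0,45],
  [0,0,0,0,0,0,50],
  [0,0,0,0,0,0,50],
  [0,0,0,0,0,20,50],
  [0,0,0,0,0,40,50],
  [0,0,0,0,0,40,50],
  [0,0,0,0,0,40,50],
])

```text
time_s: 14.42
ee_pos: [488.2, 29.0, 174.1]
ee_rot: [-88.5, 89.9, -113.1]
force: [0.2, 0.1, -0.3]
gripper_width: 50.0
```

Run:
```python
from m import *
x=state(); print(x["ee_pos"],x["ee_rot"],x["force"],x["torque"],x["qpos"])
t=grab_frame("top")[:,:,::-1]; s=grab_frame("scene")[:,:,::-1]; cv2.imwrite("pics/top_f.png",t);cv2.imwrite("pics/scene_f.png",s)
cv2.imwrite("pics/f.png",np.hstack([cv2.resize(t[210:350,210:350],(400,400)),cv2.resize(s[90:230,260:400],(400,400))]))
```

```text
[488.21596984  28.97785386 174.08882742] [ -88.47772159   89.92137243 -113.12030487] [ 0.22446909  0.12712832 -0.33308974] [ 0.01502927 -0.05948945  0.03609021] [ 2.09825134e+00  1.24070530e+01  1.04078964e+02 -7.94517914e-02
  6.35475061e+01  2.67762477e+01]
```

View pics/f.png

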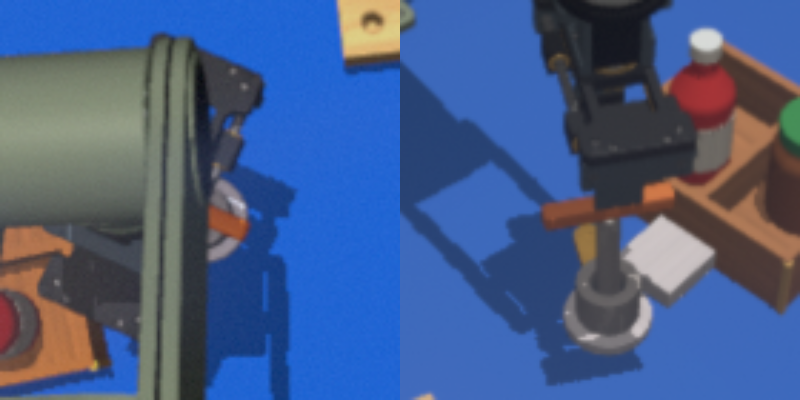

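The key stands upright in the socket and the dog has swung round to the far side (about a quarter turn). Fresh grip now.

Emit:
drive_tool([
  [0,0,0,0,0,-15,50],
  [0,0,0,0,0,-30,50],
  [0,0,0,0,0,-40,50],
  [0,0,0,0,0,-40.5,40],
  [0,0,0,0,0,-40.5,25],
  [0,0,0,0,0,-40.5,10],
  [0,0,0,0,0,-40.5,10],
  [0,0,0,0,0,-40.5,10],
  [0,0,0,0,0,-40.5,10],
  [0,0,0,0,0,-40.5,10],
])

```text
time_s: 15.78
ee_pos: [488.3, 29.0, 133.8]
ee_rot: [-91.4, 89.9, -116.0]
force: [-1.3, 0.6, 3.2]
gripper_width: 15.4
```

Emit:
drive_tool([
  [0,0,-5,0,0,0,10],
  [0,0,-10,0,0,0,10],
  [0,0,-16,0,0,0,10],
  [0,0,-22,0,0,0,10],
  [0,0,-28,0,0,0,10],
  [0,0,-34,0,0,0,10],
  [0,0,-40,0,0,0,10],
  [0,0,-42,0,0,0,10],
  [0,0,-42,0,0,0,10],
])

```text
time_s: 16.9
ee_pos: [487.9, 29.0, 133.8]
ee_rot: [-100.4, 89.9, -166.9]
force: [-2.3, 0.3, 3.1]
gripper_width: 15.8
```

Run:
```python
from m import *
x=state(); print(x["ee_pos"],x["ee_rot"],x["force"],x["torque"],x["qpos"])
```

```text
[487.94298774  29.04668951 133.7712504 ] [-100.36248843   89.88562176 -166.94656507] [-2.3399114   0.25359083  3.14269411] [0.06740159 0.44158071 0.07668168] [ 2.07359200e+00  1.46624476e+01  1.07514144e+02 -2.57063073e-02
  5.79356955e+01  6.86713367e+01]
```

Emit:
drive_tool([
  [0,0,-4,0,0,0,10],
  [0,0,-8,0,0,0,10],
  [0,0,-11,0,0,0,10],
  [0,0,-14,0,0,0,10],
  [0,0,-16,0,0,0,10],
  [0,0,-16,0,0,0,10],
])

```text
time_s: 17.65
ee_pos: [487.8, 29.1, 133.7]
ee_rot: [-99.7, 89.9, 177.8]
force: [-1.7, 0.7, 3.1]
gripper_width: 15.5
```

Run:
```python
from m import *
x=state(); print(x["ee_pos"],x["ee_rot"],x["ee_rot"][2]-x["ee_rot"][0],x["force"],x["torque"])
```

```text
[487.79049379  29.08025506 133.71097402] [-99.67577968  89.86310753 177.79452693] 277.470306618792 [-1.69545176  0.73518439  3.05366719] [0.18060516 0.44127062 0.2345374 ]
```

Emit:
drive_tool([
  [0,0,-2,0,0,0,10],
  [0,0,-4,0,0,0,10],
  [0,0,-6,0,0,0,10],
  [0,0,-6,0,0,0,10],
])

```text
time_s: 18.15
ee_pos: [487.8, 29.1, 133.6]
ee_rot: [-98.8, 89.9, 172.7]
force: [-0.8, 0.3, 2.8]
gripper_width: 15.8
```

Run:
```python
from m import *
x=state(); print(x["ee_pos"],x["ee_rot"],x["ee_rot"][2]-x["ee_rot"][0],x["force"],x["torque"])
```

```text
[487.76266044  29.08192758 133.64988536] [-98.77358837  89.85720379 172.68288888] 271.4564772505764 [-0.77516885  0.27829723  2.84707052] [0.12171689 0.32515478 0.53695874]
```

Emit:
drive_tool([
  [0,0,-2,0,0,0,10],
  [0,0,-4,0,0,0,10],
  [0,0,-5,0,0,0,10],
  [0,0,-5,0,0,0,10],
])

```text
time_s: 18.65
ee_pos: [487.7, 29.1, 133.6]
ee_rot: [-99.7, 89.8, 166.7]
force: [-0.9, 0.5, 2.2]
gripper_width: 15.6
```

Run:
```python
from m import *
x=state(); print(x["ee_pos"],x["ee_rot"],x["ee_rot"][2]-x["ee_rot"][0],x["force"],x["torque"])
t=grab_frame("top")[:,:,::-1]; s=grab_frame("scene")[:,:,::-1]
cv2.imwrite("pics/g.png",np.hstack([cv2.resize(t[210:350,210:350],(400,400)),cv2.resize(s[90:230,260:400],(400,400))]))
```

```text
[487.69654548  29.10011908 133.59975845] [-99.69860912  89.84590551 166.72428252] 266.4228916446714 [-0.87367273  0.52935696  2.21567936] [0.131922   0.31015668 0.51028195]
```

View pics/g.png

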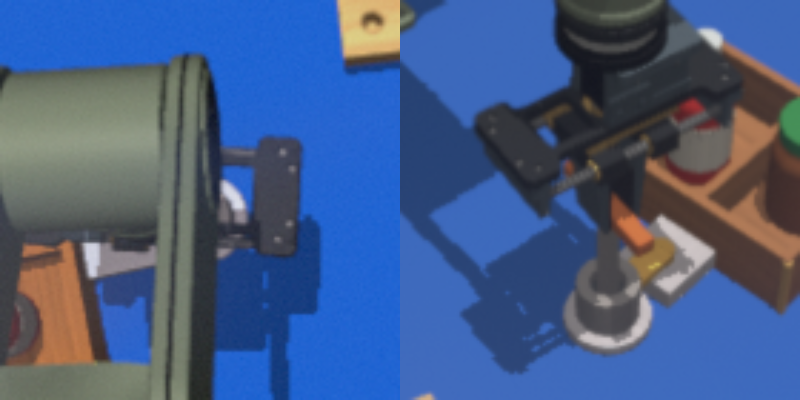

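The dog lies over the foot plate. Torque rose to 0.51 N m, well over the 0.12 friction, and held there with the grip slipping, so the stop is met. I let go, realign and regrip before lifting.

Emit:
drive_tool([
  [0,0,0,0,0,0,22],
  [0,0,0,0,0,0,30],
  [0,0,4,0,0,0,30],
  [0,0,7,0,0,0,30],
  [0,0,7,0,0,0,20],
  [0,0,7,0,0,0,10],
  [0,0,7,0,0,0,10],
  [0,0,7,0,0,0,10],
  [0,0,7,0,0,0,10],
])

```text
time_s: 19.88
ee_pos: [487.8, 29.2, 133.6]
ee_rot: [-103.7, 89.9, 169.8]
force: [1.0, 0.7, -1.3]
gripper_width: 15.6
```

Emit:
drive_tool([
  [0,0,0,0,0,3,10],
  [0,0,0,0,0,8,10],
  [0,0,0,0,0,14,10],
  [0,0,0,0,0,22,10],
  [0,0,0,0,0,35,10],
  [0,0,0,0,0,50,10],
  [0,0,0,0,0,65,10],
  [0,0,0,0,0,72,10],
  [0,0,0,0,0,72,10],
])

```text
time_s: 21.0
ee_pos: [488.2, 29.2, 206.9]
ee_rot: [151.7, 90.0, 65.2]
force: [-0.3, 0.6, 0.1]
gripper_width: 9.9
```

The opening is 9.9, so the grip came off the key. I look.

Run:
```python
from m import *
t=grab_frame("top")[:,:,::-1]; s=grab_frame("scene")[:,:,::-1]; cv2.imwrite("pics/scene_h.png",s)
cv2.imwrite("pics/h.png",np.hstack([cv2.resize(t[210:350,210:350],(400,400)),cv2.resize(s[90:230,260:400],(400,400))]))
```

```text
(no output)
```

View pics/h.png

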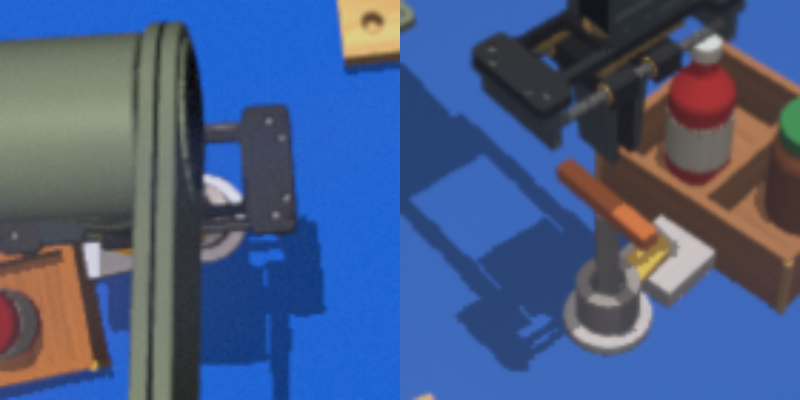

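The key still stands in the socket, with the dog over the plate, so nothing is lost. I measure the bar's actual angle before regripping.

Run:
```python
from m import *
s=cv2.imread("pics/scene_h.png")
hsv=cv2.cvtColor(s,cv2.COLOR_BGR2HSV); m=cv2.inRange(hsv,(3,140,110),(12,255,255))[135:185,312:355]
n,l,st,c=cv2.connectedComponentsWithStats(m); k=1+np.argmax(st[1:,4]); print(st[k],n)
ys,xs=np.nonzero(l==k)
for z in (140,148): print(z,fit(np.array([onz("scene",u+312,v+135,z)[:2] for u,v in zip(xs,ys)],np.float32)))
# top-face edge ends predicted for candidate angles
for a in (-5,0,5,10,15):
    d=50*np.array([np.cos(np.radians(a)),np.sin(np.radians(a)),0]); b=np.array([488.3,29,140]); print(a,proj("scene",b+d).round(1),proj("scene",b-d).round(1))
print(xs[np.argmin(xs)]+312,ys[np.argmin(xs)]+135,xs[np.argmax(xs)]+312,ys[np.argmax(xs)]+135)
vx,vy,x0,y0=cv2.fitLine(np.c_[xs,ys].astype(np.float32),cv2.DIST_L2,0,.01,.01).ravel(); print("img slope",np.degrees(np.arctan2(vy,vx)))
for a in (-5,0,5,10,15):
    d=50*np.array([np.cos(np.radians(a)),np.sin(np.radians(a)),0]); e=proj("scene",b-d)-proj("scene",b+d); print(a,np.degrees(np.arctan2(e[1],e[0])))
print(state()["ee_rot"])
```

```text
[  4  12  34  28 244] 2
140 [485.1  33.4  96.3  17.4   3.1]
148 [490.6  29.   95.5  17.2   3.1]
-5 [345.  176.8] [319.7 146.7]
0 [346.7 175.9] [318.  147.6]
5 [348.3 174.9] [316.4 148.5]
10 [349.7 173.7] [315.  149.6]
15 [351.  172.5] [313.7 150.7]
316 149 349 170
img slope 39.057858
-5 -130.05774870574177
0 -135.34187450766777
5 -140.36957436168635
10 -145.1581991590937
15 -149.72995361777316
[-103.27638102   89.85181943  170.15042961]
```

The bar is at about 3°, the same as the tool, so it was probably wedged against the driving flank. I'll regrip, turn back about 5° within the 12° of play to free it, then lift slowly with more grip.

Emit:
drive_tool([
  [0,0,0,0,0,0,30],
  [0,0,0,0,0,0,45],
  [0,0,0,0,0,-15,45],
  [0,0,0,0,0,-35,45],
  [0,0,0,0,0,-55,45],
  [0,0,0,0,0,-70,45],
  [0,0,0,0,0,-73.8,45],
  [0,0,0,0,0,-73.8,45],
])

```text
time_s: 22.1
ee_pos: [487.6, 29.1, 131.7]
ee_rot: [-102.4, 89.8, 171.0]
force: [0.0, 0.1, 0.1]
gripper_width: 45.0
```

Emit:
drive_tool([
  [0,0,0,0,0,0,30],
  [0,0,0,0,0,0,10],
  [0,0,0,0,0,0,10],
  [0,0,0,0,0,0,10],
  [0,0,0,0,0,0,10],
  [0,0,0,0,0,0,10],
], grip_force=50)

```text
time_s: 22.85
ee_pos: [487.9, 29.3, 132.1]
ee_rot: [-112.8, 89.9, 160.6]
force: [-0.6, 1.6, 3.8]
gripper_width: 15.5
```

Run:
```python
from m import *
x=state(); print(x["ee_pos"],x["ee_rot"],x["ee_rot"][2]-x["ee_rot"][0],x["force"],x["torque"],x["gripper_width"])
```

```text
[487.88894729  29.29001339 132.08908879] [-112.77985382   89.88377496  160.64516978] 273.42502360475714 [-0.62889498  1.62163627  3.76124956] [0.24220771 0.18386424 0.00804025] 15.519942458077233
```

Emit:
drive_tool([
  [0,0,2,0,0,0,10],
  [0,0,4,0,0,0,10],
  [0,0,4,0,0,1,10],
  [0,0,4,0,0,3,10],
  [0,0,4,0,0,5,10],
  [0,0,4,0,0,5,10],
])

```text
time_s: 23.6
ee_pos: [486.5, 29.2, 132.5]
ee_rot: [-100.8, 89.6, 176.6]
force: [6.6, 0.9, -31.5]
gripper_width: 15.7
```

Run:
```python
from m import *
x=state(); print(x["ee_pos"],x["ee_rot"],x["ee_rot"][2]-x["ee_rot"][0],x["force"],x["torque"],x["gripper_width"])
```

```text
[486.50842767  29.24411294 132.49449523] [-100.80349934   89.5919005   176.6180687 ] 277.42156804615536 [  6.5861567    0.93931526 -31.47658872] [ 0.27537282 -1.74522562 -0.06161356] 15.715955636052826
```

Pulling meets 31 N with a side load of 6.6 N in x. The tool has drifted to x=486.5 while the axis is at about 489, so the key is tilted and binding in the shallow socket. I relax, recentre and square up.

Emit:
drive_tool([
  [0,0.2,0,1,0,-0.3,10],
  [0,0.4,0,2,0,-0.3,10],
  [0,0.4,0,2.5,0,-0.3,10],
  [0,0.4,0,2.5,0,-0.3,10],
])

```text
time_s: 24.1
ee_pos: [488.2, 29.2, 132.3]
ee_rot: [-98.9, 89.1, 178.5]
force: [-1.7, 1.1, -2.6]
gripper_width: 15.7
```

```bash
cat > st.py <<'E'
from m import *
x=state(); r=R.from_euler('xyz',x["ee_rot"],degrees=True).as_matrix(); print("pos",x["ee_pos"].round(2),"psi",(x["ee_rot"][2]-x["ee_rot"][0])%360-360,"down-axis",r[:,0].round(4),"F",x["force"].round(2),"T",x["torque"].round(3),x["gripper_width"].round(2),x["time_s"])
E
python3 st.py
```

```text
Traceback (most recent call last):
  File "st.py", line 2, in <module>
    x=state(); r=R.from_euler('xyz',x["ee_rot"],degrees=True).as_matrix(); print("pos",x["ee_pos"].round(2),"psi",(x["ee_rot"][2]-x["ee_rot"][0])%360-360,"down-axis",r[:,0].round(4),"F",x["force"].round(2),"T",x["torque"].round(3),x["gripper_width"].round(2),x["time_s"])
                                                                                                                                                                                                                                       ^^^^^^^^^^^^^^^^^^^^^^^^
AttributeError: 'float' object has no attribute 'round'
```

Emit:
drive_tool([
  [0,-0.5,0,0,0,0,10],
  [0,-0.9,0,0.3,0,0,10],
  [0,-0.9,0,0.3,0,0,10],
])

```text
time_s: 24.48
ee_pos: [487.4, 29.2, 132.2]
ee_rot: [-107.0, 89.9, 170.4]
force: [-4.1, 0.7, -0.0]
gripper_width: 15.5
```

```bash
sed -i 's/x\["gripper_width"\].round(2)/x["gripper_width"]/' st.py; python3 st.py
```

```text
pos [487.35  29.22 132.24] psi -82.57513940262157 down-axis [-2.e-03  3.e-04 -1.e+00] F [-4.11  0.7  -0.02] T [ 0.22   1.207 -0.056] 15.544234948577733 24.475
```

Emit:
drive_tool([
  [0,0,1,-0.7,0,0,10],
  [0,0,2,-0.7,0,0.5,10],
  [0,0,0,-0.7,0,1,10],
  [0,0,-2,-0.7,0,1.5,10],
  [0,0,0,-0.7,0,2,10],
  [0,0,1,-0.7,0,2,10],
])

```text
time_s: 25.22
ee_pos: [486.5, 29.2, 132.4]
ee_rot: [-105.5, 89.8, 173.0]
force: [2.9, 0.9, -26.1]
gripper_width: 15.9
```

```bash
python3 st.py
```

```text
pos [486.54  29.23 132.44] psi -81.49878017794845 down-axis [-3.2e-03  4.0e-04 -1.0e+00] F [  2.86   0.92 -26.06] T [ 0.26  -0.962 -0.115] 15.927600704076957 25.225
```

Resistance is hard, and torque is already -0.115 N m, the lock's own friction, so the lock follows the key backward. So the 0.5 N m I put against the stop has wedged the hex corners in the socket. I'll pull harder with full grip while rocking, with little yaw.

Emit:
drive_tool([
  [0,0,0,0,0,1,10],
  [0,0,0,1.5,0,3,10],
  [0,0,0,-1.5,0,4,10],
  [0,0,0,1.5,0,4,10],
  [0,0,0,-1.5,0,4,10],
  [0,0,0,0,1.5,4,10],
  [0,0,0,0,-1.5,4,10],
  [0,0,0,0,0,4,10],
], grip_force=60)

```text
time_s: 26.22
ee_pos: [485.2, 29.2, 132.9]
ee_rot: [-101.7, 89.6, 176.8]
force: [5.3, -0.1, -39.0]
gripper_width: 15.3
```

```bash
python3 st.py
```

```text
pos [485.22  29.22 132.89] psi -81.48152114063566 down-axis [-7.7e-03  4.0e-04 -1.0e+00] F [  5.26  -0.05 -39.04] T [-0.038 -1.49   0.114] 15.288693041799194 26.225
```

Emit:
drive_tool([
  [1.5,0,0,0,-2.5,1.5,10],
  [3,0,0,0,-5,2.5,10],
  [0,0,0,0,0,3,10],
  [-3,0,0,0,5,3,10],
  [0,0,0,0,0,3,10],
  [3,0,0,0,-5,3,10],
  [0,0,2,0,0,3,10],
  [-3,0,2,0,5,3,10],
  [0,0,2,1,0,3,10],
  [0,0,0,1,0,3,10],
])

```text
time_s: 27.48
ee_pos: [485.8, 28.9, 136.5]
ee_rot: [-102.5, 89.5, 175.8]
force: [-0.8, 0.9, -10.8]
gripper_width: 15.7
```

```bash
python3 st.py
```

```text
pos [485.83  28.95 136.45] psi -81.64879946559796 down-axis [-8.5e-03  6.0e-04 -1.0e+00] F [ -0.83   0.88 -10.76] T [0.268 0.223 0.156] 15.7437486302597 27.475
```

Rocking freed it: it rose 3.6 mm and the pull fell. The lock may have crept back a few degrees, so I reseat and bring it gently back to the stop, watching torque.

Emit:
drive_tool([
  [0,-0.5,0,1,0,-2,10],
  [0,-0.5,0,1,0,-3.5,10],
  [0,-0.5,-2,1,0,-3.5,10],
  [0,-0.5,-3,1,0,-3.5,10],
  [0,-0.5,-3,1,0,-3.5,10],
])

```text
time_s: 28.1
ee_pos: [486.0, 29.1, 136.2]
ee_rot: [140.1, 90.0, 55.5]
force: [-6.8, 1.0, 12.8]
gripper_width: 15.0
```

```bash
python3 st.py
```

```text
pos [486.03  29.14 136.22] psi -84.64846273908927 down-axis [ 3.e-04  5.e-04 -1.e+00] F [-6.76  0.97 12.77] T [0.216 2.088 0.111] 15.008077330487465 28.1
```

Emit:
drive_tool([
  [0,0,-1,0,0,0,10],
  [0,0,-2,0,0,0,10],
  [0,0,-2,0,0,0,10],
])

```text
time_s: 28.48
ee_pos: [485.6, 29.3, 136.4]
ee_rot: [-124.2, 90.0, 149.2]
force: [-3.4, 1.0, -5.3]
gripper_width: 15.5
```

```bash
python3 st.py
```

```text
pos [485.59  29.26 136.39] psi -86.65482702795907 down-axis [-7.e-04  4.e-04 -1.e+00] F [-3.42  0.95 -5.28] T [0.274 1.038 0.121] 15.511096087690895 28.475
```

Pushing down didn't reseat it, so the grip may have slid on the bar. I let go and look properly with the arm out of the way.

Emit:
drive_tool([
  [0,0,0,0,0,0,30],
  [0,0,0,0,0,0,45],
  [0,0,0,0,0,10,50],
  [0,0,0,0,0,40,50],
  [0,0,0,0,0,70,50],
  [0,0,0,0,-50,80,50],
  [0,0,0,0,-110,80,50],
  [0,0,0,0,-170,80,50],
  [0,0,0,0,-220,80,50],
  [0,0,0,0,-220,80,50],
])

```text
time_s: 29.72
ee_pos: [486.1, -194.1, 217.3]
ee_rot: [47.2, 89.9, -39.7]
force: [-0.7, 0.4, -0.0]
gripper_width: 49.8
```

```bash
python3 st.py
python3 - <<'E'
from m import *
t=grab_frame("top")[:,:,::-1]; s=grab_frame("scene")[:,:,::-1]; cv2.imwrite("pics/top_i.png",t);cv2.imwrite("pics/scene_i.png",s)
for n,i,b in(("top",t,(255,255,320,320)),("scene",s,(312,135,356,185))):
    try:
        for z in(140,148): print(n,z,fit(bar(i,n,z,b)))
    except Exception as e: print(n,e)
for l in ("key_grip","lock_mouth","key_tip"):
  for n in("top","scene"): print(n,l,[(np.round(np.array(d["location"])*[640,480],1).tolist(),round(d["p"],2)) for d in place_of(n,l)])
cv2.imwrite("pics/i.png",np.hstack([cv2.resize(t[255:315,245:305],(400,400),interpolation=2),cv2.resize(s[135:215,290:370],(400,400),interpolation=2)]))
E
```

```text
pos [ 486.11 -194.07  217.35] psi -86.93269924798744 down-axis [ 0.0016 -0.0013 -1.    ] F [-0.68  0.43 -0.01] T [ 0.029 -0.05   0.011] 49.75358775569903 29.725
top 140 [471.6  28.4  73.3  12.9   3.8]
top 148 [471.   27.3  72.7  12.8   3.8]
scene 140 [479.3  35.   94.   15.    5.7]
scene 148 [484.9  30.6  93.1  14.8   5.7]
top key_grip [([271.0, 281.7], 0.8), ([372.2, 328.8], 0.76)]
scene key_grip [([248.8, 292.0], 0.74), ([332.7, 158.7], 0.67), ([226.6, 172.6], 0.56)]
top lock_mouth [([279.2, 284.7], 0.69)]
scene lock_mouth [([333.3, 188.9], 0.74), ([152.7, 301.0], 0.66)]
top key_tip [([277.8, 283.3], 0.66)]
scene key_tip [([334.5, 194.0], 0.76), ([253.6, 311.2], 0.68), ([239.1, 217.6], 0.59)]
```

View pics/i.png

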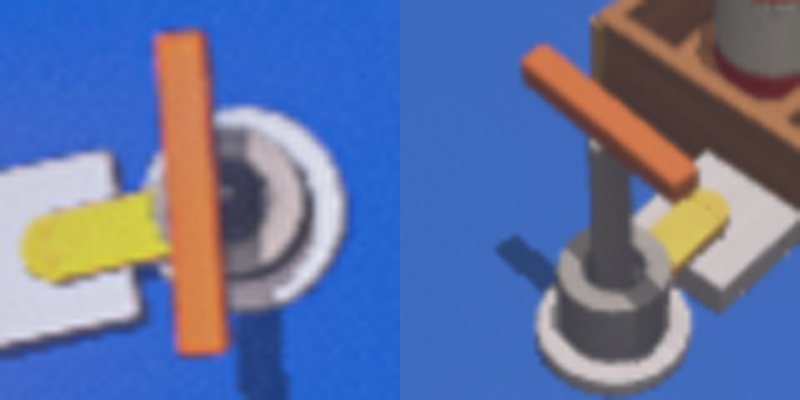

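The picture shows the dog over the plate (top picture, about col 250–268, row 290), with the key standing in the hub. Its bar looks shifted toward -x, i.e. leaning. I quantify bar centre, lean and dog angle.

Run:
```python
from m import *
from scipy.optimize import least_squares
t=cv2.imread("pics/top_i.png"); s=cv2.imread("pics/scene_i.png")
def msk(i,b,lo,hi):
    m=cv2.inRange(cv2.cvtColor(i,cv2.COLOR_BGR2HSV),lo,hi); o=np.zeros_like(m); x0,y0,x1,y1=b; o[y0:y1,x0:x1]=m[y0:y1,x0:x1]; return o
mt=msk(t,(262,255,285,315),(3,150,110),(19,255,255)); ms=msk(s,(310,140,335+22,178),(3,120,90),(19,255,255))
from itertools import product
def sil(n,p):  # hull of 100x16x16 bar with pose c,yaw,pitch(lean vec)
    c=p[:3]; a=np.radians(p[3]); z=np.array([p[4],p[5],1]); z/=np.linalg.norm(z)
    x=np.array([np.cos(a),np.sin(a),0]); x-=z*(x@z); x/=np.linalg.norm(x); y=np.cross(z,x)
    P=np.array([proj(n,c+50*i*x+8*j*y+8*k*z) for i,j,k in product((-1,1),repeat=3)],np.float32)
    o=np.zeros((480,640),np.uint8); S=16; cv2.fillConvexPoly(o,np.round(cv2.convexHull(P)*S).astype(np.int32),255,lineType=cv2.LINE_AA,shift=4); return o
from scipy.optimize import minimize
def full(q): # q: socket-centred key: tip x,y, tip z, yaw, lean
    z=np.array([q[4],q[5],1]); z/=np.linalg.norm(z); return np.r_[np.array([q[0],q[1],q[2]])+118*z,q[3],q[4],q[5]]
g=lambda m:cv2.GaussianBlur(m.astype(np.float32)/255,(0,0),1)
gt,gs=g(mt),g(ms)
def cost(p): return ((g(sil("top",p))-gt)**2).sum()+((g(sil("scene",p))-gs)**2).sum()
best=None
for lx in(-.08,-.03,0): 
    f=lambda q:cost(full([488.5,29,q[0],q[1],q[2],q[3]]))
    r=minimize(f,[22,4,lx,0],method="Nelder-Mead",options=dict(initial_simplex=np.array([[22,4,lx,0],[28,4,lx,0],[22,8,lx,0],[22,4,lx+.04,0],[22,4,lx,.04]]),xatol=.002,fatol=.05))
    print(r.x.round(3),r.fun, full([488.5,29,*r.x])[:3].round(1))
r=minimize(cost,full([488.5,29,*r.x])[:6],method="Nelder-Mead"); print("free",r.x.round(3),r.fun)
y=msk(t,(240,275,285,305),(22,140,110),(36,255,255)); ys,xs=np.nonzero(y); Q=np.array([onz("top",u,v,34)[:2] for u,v in zip(xs,ys)],np.float32); print("dog",fit(Q),Q.mean(0)); d=Q.mean(0)-[488.3,28.7]; print(np.degrees(np.arctan2(d[1],d[0])))
P=cv2.inRange(cv2.cvtColor(t,cv2.COLOR_BGR2HSV),(0,0,185),(180,60,255))
```

```text
[ 2.6894e+01  3.4540e+00 -4.7000e-02  2.0000e-03] 307.61029052734375 [483.   29.3 144.8]
[ 2.8595e+01  2.7170e+00 -4.2000e-02 -1.0000e-03] 308.78118896484375 [483.6  28.9 146.5]
[ 2.8507e+01  3.6940e+00 -4.7000e-02 -2.0000e-03] 308.19268798828125 [483.   28.7 146.4]
free [ 4.84489e+02  2.91710e+01  1.45825e+02  3.54100e+00 -4.80000e-02
 -2.00000e-03] 305.646240234375
dog [476.7  78.   20.7  46.  102.9] [476.6706   77.76104]
103.33524261634629
```

The key leans 2.7° toward -x with its tip about 6 mm up, so it is tilted and jammed. The dog is at about 103° and the plate at about 102°. I regrip where the bar is (484.5, 29.2), turn it upright about the socket, then reseat.

Emit:
drive_tool([
  [0,0,0,0,60,0,45],
  [0,0,0,0,120,0,45],
  [0,0,0,-1,175,0,45],
  [0,0,0,-1.6,215,0,45],
  [0,0,0,-1.6,223.3,-5,45],
  [0,0,0,-1.6,223.3,-35,45],
  [0,0,0,-1.6,223.3,-60,45],
  [0,0,0,-1.6,223.3,-77,45],
  [0,0,0,-1.6,223.3,-79.3,45],
  [0,0,0,-1.6,223.3,-79.3,45],
])

```text
time_s: 31.38
ee_pos: [484.5, 33.2, 137.7]
ee_rot: [136.1, 90.0, 49.5]
force: [-0.2, 0.1, 0.5]
gripper_width: 45.2
```

```bash
python3 st.py
```

```text
pos [484.51  33.19 137.67] psi -86.57635588423375 down-axis [ 2.e-04  2.e-04 -1.e+00] F [-0.22  0.11  0.48] T [ 0.004 -0.024  0.028] 45.15521065864832 31.375
```

Emit:
drive_tool([
  [0,0,0,0,0,0,30],
  [0,0,0,0,0,0,10],
  [0,0,0,0,0,0,10],
  [0,0,0,0,0,0,10],
  [0,0,0,0,0,0,10],
  [0,0,0,0,0,0,10],
])

```text
time_s: 32.12
ee_pos: [484.9, 32.6, 138.1]
ee_rot: [43.2, 89.9, -43.3]
force: [-1.1, -5.2, 4.8]
gripper_width: 15.4
```

```bash
python3 st.py
```

```text
pos [484.86  32.62 138.05] psi -86.54841177187541 down-axis [ 0.0011 -0.001  -1.    ] F [-1.09 -5.19  4.84] T [-1.191  0.019  0.059] 15.41671378540775 32.125
```

Emit:
drive_tool([
  [0,0,0,0,-1.8,0,10],
  [0,0,0,0,-3.5,0,10],
  [0,0.9,0,1.7,-3.5,0,10],
  [0,1.8,0,3.3,-3.5,0,10],
  [0,2.7,0,5,-3.5,0,10],
  [0,2.7,0,5,-3.5,0,10],
])

```text
time_s: 32.88
ee_pos: [489.9, 30.3, 138.0]
ee_rot: [-95.1, 87.3, 178.3]
force: [-0.7, 5.6, 4.4]
gripper_width: 15.5
```

```bash
python3 st.py
```

```text
pos [489.92  30.32 138.03] psi -86.58010536680763 down-axis [-0.0479  0.0014 -0.9989] F [-0.72  5.64  4.36] T [1.497 0.152 0.03 ] 15.540826423117831 32.875
```

Emit:
drive_tool([
  [0,0,0,-0.3,1,0,10],
  [0,0,0,-0.3,1.1,-1,10],
  [0,0,0,-0.2,1.1,-2,10],
  [0,0,0,-0.2,1.1,-3,10],
  [0,0,0,-0.2,1.1,-3,10],
])

```text
time_s: 33.5
ee_pos: [490.3, 31.0, 137.7]
ee_rot: [-93.9, 87.4, 179.6]
force: [-3.5, 0.5, 20.2]
gripper_width: 15.4
```

```bash
python3 st.py
```

```text
pos [490.33  30.96 137.72] psi -86.5526990834473 down-axis [-4.610e-02  3.000e-04 -9.989e-01] F [-3.47  0.53 20.17] T [0.452 1.167 0.064] 15.409091296700577 33.5
```

Emit:
drive_tool([
  [0,0,0,0,0,1,10],
  [0,0,0,0,0,2,10],
  [0,0,0,0,0,3,10],
  [0,0,0,0,0,3,10],
])

```text
time_s: 34.0
ee_pos: [489.4, 30.8, 138.2]
ee_rot: [-93.4, 87.2, -180.0]
force: [4.3, 2.0, -26.8]
gripper_width: 15.8
```

```bash
python3 st.py
```

```text
pos [489.39  30.84 138.18] psi -86.54624811312385 down-axis [-0.0497 -0.     -0.9988] F [  4.27   1.99 -26.84] T [ 0.6   -1.369  0.011] 15.759204750934428 34.0
```

It is wedged both ways: bar-to-socket yaw is about 9°, past the 6.5° of free play. Rocking with a pull moved it before, so I repeat that.

Emit:
drive_tool([
  [3,0,0,0,-5,2,10],
  [4,0,0,0,-7,3,10],
  [0,0,0,0,0,3.5,10],
  [-4,0,0,0,7,3.5,10],
  [0,0,1,0,0,3.5,10],
  [4,0,1,0,-7,3.5,10],
  [0,0,1,0,0,3.5,10],
  [-4,0,1,0,7,3.5,10],
  [0,0,1,0,0,3.5,10],
  [0,0,0,0,0,3.5,10],
])

```text
time_s: 35.25
ee_pos: [489.6, 29.9, 143.5]
ee_rot: [-92.4, 87.2, -179.1]
force: [-1.0, 0.2, 1.0]
gripper_width: 15.5
```

```bash
python3 st.py
```

```text
pos [489.6   29.94 143.48] psi -86.68961770277599 down-axis [-4.870e-02 -8.000e-04 -9.988e-01] F [-0.98  0.23  0.96] T [0.039 0.227 0.12 ] 15.547625100328837 35.25
```

Pull force has gone. I turn back a few degrees to check for free play.

Emit:
drive_tool([
  [0,0,2,0,0,0,10],
  [0,0,4,0,0,0,10],
  [0,0,5,0,0,0,10],
  [0,0,5,0,0,0,10],
])

```text
time_s: 35.75
ee_pos: [489.6, 30.1, 143.9]
ee_rot: [-92.2, 87.2, -173.8]
force: [-1.7, -0.1, 0.6]
gripper_width: 15.8
```

```bash
python3 st.py
```

```text
pos [489.61  30.07 143.88] psi -81.65870322892778 down-axis [-0.0484 -0.0052 -0.9988] F [-1.72 -0.08  0.61] T [ 0.123  0.347 -0.009] 15.786301474741286 35.75
```

Emit:
drive_tool([
  [0,0,0,0,0,-1,10],
  [0,0,0,0,0,-2.5,10],
  [0,0,0,0,0,-4,10],
  [0,0,0,0,0,-4,10],
])

```text
time_s: 36.25
ee_pos: [489.7, 30.0, 140.2]
ee_rot: [-92.1, 87.2, -173.8]
force: [-2.2, -0.7, 4.2]
gripper_width: 15.7
```

```bash
python3 st.py
```

```text
pos [489.75  30.04 140.25] psi -81.6595187171751 down-axis [-0.0479 -0.0052 -0.9988] F [-2.24 -0.67  4.16] T [ 0.138  0.677 -0.006] 15.6617685914242 36.25
```

Freed: it slides with about 4 N and no torque. I seat it and drive gently to the stop, limiting torque.

Emit:
drive_tool([
  [0,0,0,0,0,-1,10],
  [0,0,0,0,0,-2,10],
  [0,0,-2,0,0,-2.5,10],
  [0,0,-4,0,0,-2.5,10],
  [0,0,-5,0,0,-2.5,10],
  [0,0,-5,0,0,-2.5,10],
])

```text
time_s: 37.0
ee_pos: [489.8, 30.0, 138.6]
ee_rot: [-91.8, 87.3, -178.4]
force: [-1.7, 0.4, 8.8]
gripper_width: 15.5
```

```bash
python3 st.py
```

```text
pos [489.83  29.97 138.55] psi -86.61294657714262 down-axis [-0.0476 -0.0013 -0.9989] F [-1.67  0.39  8.81] T [0.138 0.907 0.281] 15.533216337384024 37.0
```

Torque of 0.28 N m (over twice the friction) means the dog is on its stop. I back off inside the play and lift.

Emit:
drive_tool([
  [0,0,2,0,0,-0.5,10],
  [0,0,4,0,0,-0.5,10],
  [0,0,5.5,0,0,0,10],
  [0,0,5.5,0,0,2,10],
  [0,0,5.5,0,0,4,10],
  [0,0,5.5,0,0,4,10],
])

```text
time_s: 37.75
ee_pos: [489.6, 30.0, 142.2]
ee_rot: [-92.0, 87.2, -173.1]
force: [-0.4, 1.0, -7.4]
gripper_width: 15.7
```

```bash
python3 st.py
```

```text
pos [489.55  29.98 142.17] psi -81.12124611906074 down-axis [-0.0484 -0.0059 -0.9988] F [-0.42  1.   -7.36] T [ 0.247  0.091 -0.006] 15.664638206457342 37.75
```

Emit:
drive_tool([
  [0,0,0,0,0,3,10],
  [0,0,0,0,0,6,10],
  [0,0,0,0,0,10,10],
  [0,0,0,0,0,15,10],
  [0,0,0,0,0,22,10],
  [0,0,0,0,0,35,10],
  [0,0,0,0,0,50,10],
  [0,0,0,0,0,62,10],
  [0,0,0,0,0,70,10],
  [0,0,0,0,0,70,10],
])

```text
time_s: 39.0
ee_pos: [489.9, 30.0, 212.8]
ee_rot: [-91.9, 87.3, -173.0]
force: [0.3, -0.1, -2.4]
gripper_width: 15.4
```

```bash
python3 st.py;  python3 - <<'E'
from m import *
t=grab_frame("top")[:,:,::-1]; s=grab_frame("scene")[:,:,::-1]; cv2.imwrite("pics/top_j.png",t);cv2.imwrite("pics/scene_j.png",s)
cv2.imwrite("pics/j.png",np.hstack([cv2.resize(t[225:325,225:325],(400,400),interpolation=2),cv2.resize(s[90:210,270:390],(400,400),interpolation=2)]))
E
```

```text
pos [489.88  30.   212.84] psi -81.12407751968169 down-axis [-0.0471 -0.0058 -0.9989] F [ 0.32 -0.08 -2.41] T [ 0.044 -0.011 -0.038] 15.407601304198757 39.0
```

View pics/j.png

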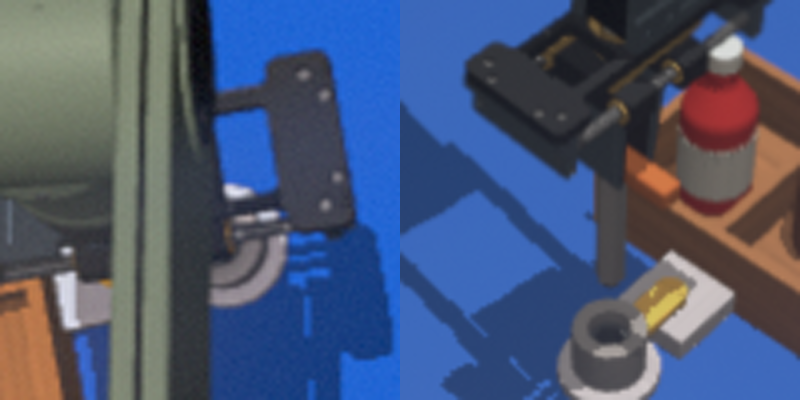

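The picture shows the key out and hanging near vertical, the dog over the foot plate, and the bottle undisturbed. I check the tip offset before docking.

Run:
```python
from m import *
s=cv2.imread("pics/scene_j.png"); g=s[:,:,2].astype(int)-s[:,:,0].astype(int)
# shank: non-blue pixels in rows 150..176 around col 333
for r in range(150,180,3):
    row=g[r,322:346]; idx=np.nonzero(row>-45)[0]; print(r,idx.min()+322 if len(idx) else None, idx.max()+322 if len(idx) else None)
print("tip@96",onz("scene",333.3,173,96.4),"expected px for tip straight below TCP",proj("scene",(489.9,30,96.4)),proj("scene",(489.9,30,200)))
# network
print([(np.round(np.array(d["location"])*[640,480],1).tolist(),round(d["p"],2)) for d in place_of("scene","key_tip")])
for lx in (-.05,0,.05): print(lx,proj("scene",(489.9-lx*116,30,96.4)),proj("scene",(489.9-.25*lx*116,30,184)))
```

```text
150 328 345
153 328 345
156 329 345
159 329 345
162 329 345
165 329 345
168 329 337
171 329 345
174 329 345
177 337 345
tip@96 [486.40722537  34.35964284  96.4       ] expected px for tip straight below TCP [332.6912585  174.90185463] [333.19869808 142.20482277]
[([238.6, 218.5], 0.75), ([253.3, 313.4], 0.61), ([334.2, 175.6], 0.59), ([334.3, 132.9], 0.49)]
-0.05 [334.31266415 176.53362189] [333.54599225 147.96288689]
0 [332.6912585  174.90185463] [333.11682803 147.54789197]
0.05 [331.07670661 173.27736039] [332.68815368 147.13340495]
```

The tip is within about 2 mm of straight below the TCP. I move over the block.

Emit:
drive_tool([
  [0,0,0,5,-30,0,10],
  [0,0,0,12,-70,0,10],
  [0,0,0,20,-115,0,10],
  [0,0,0,28,-160,0,10],
  [0,0,0,34,-195,0,10],
  [0,0,0,37,-212,0,10],
  [0,0,0,38,-217.5,0,10],
  [0,0,0,38,-217.5,0,10],
  [0,0,0,38,-217.5,0,10],
  [0,0,0,38,-217.5,0,10],
])

```text
time_s: 40.4
ee_pos: [527.1, -186.6, 211.8]
ee_rot: [-92.3, 87.1, -173.4]
force: [-0.3, -0.6, -2.2]
gripper_width: 15.3
```

```bash
python3 st.py;  python3 - <<'E'
from m import *
t=grab_frame("top")[:,:,::-1]; s=grab_frame("scene")[:,:,::-1]; cv2.imwrite("pics/top_k.png",t);cv2.imwrite("pics/scene_k.png",s)
p=state()["ee_pos"]; print(proj("scene",(p[0],p[1],96.4)), proj("scene",(527.9,-187.5,60)))
cv2.imwrite("pics/k.png",np.hstack([cv2.resize(t[210:310,325:425],(400,400),interpolation=2),cv2.resize(s[190:290,210:310],(400,400),interpolation=2)]))
E
```

```text
pos [ 527.13 -186.64  211.84] psi -81.05657767700467 down-axis [-0.0495 -0.0058 -0.9988] F [-0.33 -0.57 -2.16] T [ 0.022 -0.07  -0.033] 15.338087756882725 40.4
[259.1073713  235.88850209] [260.73298698 246.01218109]
```

View pics/k.png

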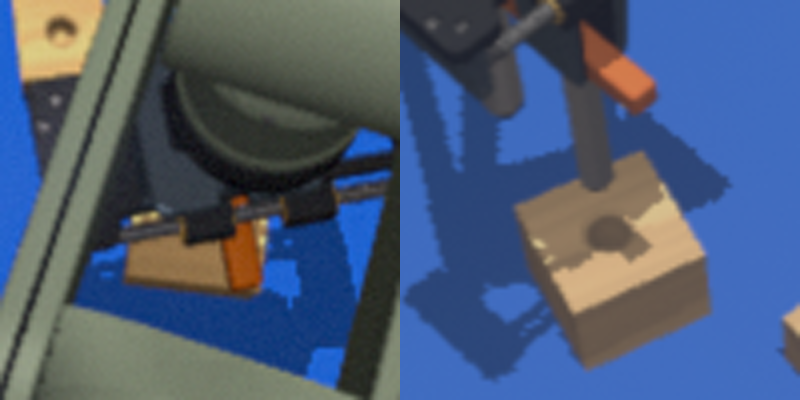

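The picture shows the key vertical, the tip at scene (259,236) and the hole centre at (261.6,248). I compute the offset consistently in the scene camera.

Run:
```python
from m import *
print("hole",onz("scene",261.6,248.1,60),"tip",onz("scene",259.1,235.5,96.4), onz("top",372.6,266.9,20))
```

```text
hole [ 533.3086766  -188.91736224   60.        ] tip [ 526.35985745 -186.41867739   96.4       ] [ 526.83247782 -186.60563813   20.        ]
```

Tool tilt (2.8°) and the pictures agree: the key is aligned with the tilted tool, with its tip about 6 mm toward -x. I straighten the tool, then centre and descend.

Emit:
drive_tool([
  [0.3,-1.4,0,0.5,-0.6,0,10],
  [0.3,-2.8,0,0.9,-1.1,0,10],
  [0.3,-2.8,0,0.9,-1.1,-8,10],
  [0.3,-2.8,0,0.9,-1.1,-18,10],
  [0.3,-2.8,0,0.9,-1.1,-26,10],
  [0.3,-2.8,0,0.9,-1.1,-30,10],
  [0.3,-2.8,0,0.9,-1.1,-30,10],
])

```text
time_s: 41.38
ee_pos: [528.0, -188.0, 181.3]
ee_rot: [-85.8, 89.9, -166.8]
force: [1.1, -0.2, -2.2]
gripper_width: 15.6
```

```bash
python3 st.py
```

```text
pos [ 527.96 -187.97  181.32] psi -81.07361568934022 down-axis [-1.4e-03 -3.0e-04 -1.0e+00] F [ 1.09 -0.19 -2.22] T [-0.     0.011 -0.036] 15.630882380658358 41.375
```

Emit:
drive_tool([
  [0,0,0,0,0,-4,10],
  [0,0,0,0,0,-8,10],
  [0,0,0,0,0,-12,10],
  [0,0,0,0,0,-16,10],
  [0,0,0,0,0,-16,10],
])

```text
time_s: 42.0
ee_pos: [527.7, -187.9, 164.9]
ee_rot: [-97.4, 89.9, -178.5]
force: [-0.5, 0.5, -2.1]
gripper_width: 15.5
```

```bash
python3 st.py
```

```text
pos [ 527.74 -187.89  164.93] psi -81.0723500387898 down-axis [-2.2e-03 -1.0e-04 -1.0e+00] F [-0.49  0.47 -2.13] T [ 0.06  -0.006 -0.046] 15.472967466767813 42.0
```

The tip is about 11 mm into the hole with no contact force. Continue.

Emit:
drive_tool([
  [0,0,0,0,0,-4,10],
  [0,0,0,0,0,-8,10],
  [0,0,0,0,0,-12,10],
  [0,0,0,0,0,-16,10],
  [0,0,0,0,0,-20,10],
  [0,0,0,0,0,-24,10],
  [0,0,0,0,0,-26.5,10],
  [0,0,0,0,0,-26.5,10],
])

```text
time_s: 43.0
ee_pos: [527.6, -187.8, 138.2]
ee_rot: [-100.9, 89.9, 178.1]
force: [-0.8, -0.0, -1.5]
gripper_width: 15.5
```

```bash
python3 st.py
```

```text
pos [ 527.62 -187.83  138.21] psi -81.07076668652007 down-axis [-2.6e-03  1.0e-04 -1.0e+00] F [-0.76 -0.02 -1.54] T [0.051 0.036 0.036] 15.470278727118638 43.0
```

Emit:
drive_tool([
  [0,0,0,0,0,-1,10],
  [0,0,0,0,0,-2,10],
  [0,0,0,0,0,-3,10],
  [0,0,0,0,0,-3,10],
])

```text
time_s: 43.5
ee_pos: [527.6, -187.8, 135.1]
ee_rot: [-101.7, 89.8, 177.3]
force: [-0.2, 0.9, -2.0]
gripper_width: 15.5
```

```bash
python3 st.py
```

```text
pos [ 527.56 -187.82  135.12] psi -81.07119901916457 down-axis [-2.8e-03  1.0e-04 -1.0e+00] F [-0.22  0.94 -2.02] T [ 0.004  0.013 -0.035] 15.480745063247301 43.5
```

Emit:
drive_tool([
  [0,0,0,0,0,-1,10],
  [0,0,0,0,0,-2,10],
  [0,0,0,0,0,-3,10],
  [0,0,0,0,0,-4,10],
  [0,0,0,0,0,-4,10],
])

```text
time_s: 44.12
ee_pos: [527.8, -187.9, 132.2]
ee_rot: [-91.9, 89.9, -173.0]
force: [-1.1, 0.2, 4.9]
gripper_width: 15.5
```

```bash
python3 st.py
```

```text
pos [ 527.76 -187.93  132.18] psi -81.07307485162374 down-axis [-1.9e-03 -2.0e-04 -1.0e+00] F [-1.07  0.17  4.9 ] T [ 0.132  0.417 -0.055] 15.512035737326524 44.125
```

Home: contact at TCP 132.2, matching the original pick-up height. I release and retreat.

Emit:
drive_tool([
  [0,0,0,0,0,0.5,20],
  [0,0,0,0,0,0.5,35],
  [0,0,0,0,0,0.5,50],
  [0,0,0,0,0,0.5,50],
  [0,0,0,0,0,20,50],
  [0,0,0,0,0,50,50],
  [0,0,0,0,0,80,50],
  [0,0,0,0,-50,85,50],
  [0,0,0,0,-110,85,50],
  [0,0,0,-30,-160,85,50],
])

```text
time_s: 45.38
ee_pos: [498.6, -350.0, 216.7]
ee_rot: [-55.5, 89.9, -136.5]
force: [0.7, -0.5, -0.0]
gripper_width: 49.8
```

Emit:
drive_tool([
  [0,0,0,-40,-40,0,50],
  [0,0,0,-80,-80,0,50],
  [0,0,0,-120,-120,0,50],
  [0,0,0,-160,-150,0,50],
  [0,0,0,-160,-150,0,50],
])

```text
time_s: 46.0
ee_pos: [336.0, -501.8, 216.5]
ee_rot: [-68.0, 89.9, -149.3]
force: [0.1, -0.1, -0.4]
gripper_width: 50.1
```

```bash
python3 st.py
python3 - <<'E'
from m import *
t=grab_frame("top")[:,:,::-1]; s=grab_frame("scene")[:,:,::-1]; cv2.imwrite("pics/top_l.png",t);cv2.imwrite("pics/scene_l.png",s)
b=bar(t,"top",146,(355,225,405,290)); print("bar top",fit(b), "scene",fit(bar(s,"scene",146,(235,190,285,255))))
hsv=cv2.cvtColor(t,cv2.COLOR_BGR2HSV)
y=np.zeros((480,640),np.uint8); y[270:310,235:285]=cv2.inRange(hsv,(22,140,110),(36,255,255))[270:310,235:285]
ys,xs=np.nonzero(y); Q=np.array([onz("top",u,v,34)[:2] for u,v in zip(xs,ys)],np.float32); d=Q.mean(0)-[488.3,28.7]; print("dog",fit(Q),np.degrees(np.arctan2(d[1],d[0])))
m=np.zeros((480,640),np.uint8); m[265:315,205:262]=cv2.inRange(hsv,(0,0,185),(180,60,255))[265:315,205:262]
def rackfit(i):
    h=cv2.cvtColor(i,cv2.COLOR_BGR2HSV); k=np.zeros((480,640),np.uint8); k[245:360,155:250]=cv2.inRange(h,(3,70,60),(20,200,230))[245:360,155:250]
    c=max(cv2.findContours(cv2.morphologyEx(k,cv2.MORPH_CLOSE,np.ones((5,5))),0,1)[0],key=cv2.contourArea); return fit(np.array([onz("top",u,v,65)[:2] for u,v in c[:,0]],np.float32))
print("rack",rackfit(t),rackfit(cv2.imread("pics/top0.png")))
cv2.imwrite("pics/l.png",np.hstack([cv2.resize(t[205:325,235:405],(400,282),interpolation=2),cv2.resize(s[130:300,200:440],(400,282),interpolation=2)]))
E
```

```text
pos [ 335.95 -501.84  216.47] psi -81.27563363637876 down-axis [-0.0017 -0.001  -1.    ] F [ 0.1  -0.1  -0.39] T [ 0.047  0.03  -0.014] 50.14725110589476 46.0
bar top [ 529.3 -188.6   98.3   16.5    6.9] scene [ 535.1 -188.7   95.8   12.8    8.4]
dog [477.9  77.7  20.3  45.9 100.2] 102.17866212788104
rack [454.8 200.4 201.8 169.6  10.6] [454.8 200.4 201.8 169.6  10.6]
```

View pics/l.png

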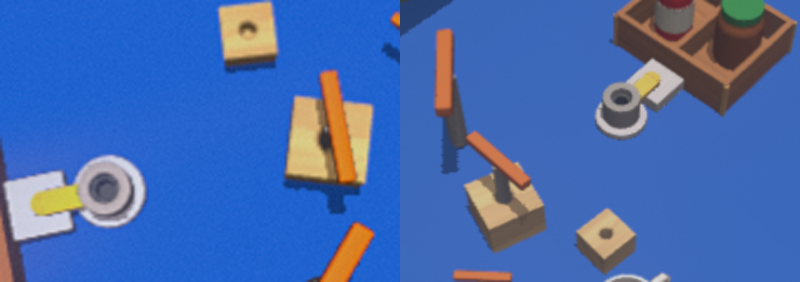

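```bash
python3 -c "
from workcell import env; print(env.job_done())"
```

```text
the job is handed in; nothing more can be done
None
```

The rack is locked, the middle-sized key is back in its block, and I handed the job in at about 46 s of the 67 s allowed. The hand-in gives no verdict.

**What was done**
- I felt the key into the socket until it seated, at TCP z 134.3 as predicted.
- I turned about 93° clockwise, let go with the key standing, took a fresh grip and turned on to the stop.
- I then put the key back in its block and withdrew the arm.

**Last checks**
- **Lock:** the dog lies over the foot plate. Its edges read 100.2° against about 100.6° for the dock's y axis, and its centroid reads 102.2°. The final gentle drive met 0.28 N m, over twice the 0.12 friction, so I took it as the stop.
- **Key:** it touched bottom at TCP z 132.2, the same height as at pick-up, and the top-camera fit puts its bar about 1.5 mm from where it started.
- **Surroundings:** the rack did not move, and the bottles and mug look undisturbed. I did not check the can separately.

**What went wrong or disagreed**
- **Jam at the stop:** my first push reached about 0.5 N m and wedged the key in the socket, so the first lift pulled off the bar.
- **Freeing it:** it took extra regrips and rocking, with pulls up to about 39 N, and the lock may have crept back a few degrees. I drove it to the stop again afterwards.
- **Not fully seated on the last drive:** going by the block contact, the key was probably about 4 mm above the socket floor then.
- **Cameras:** the scene camera read about 5 mm further in x than the top camera near the block. I used the top camera there, corrected by relative measurements.

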